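# Pin a trolley wheel's axle with its R-clip

## Robot

A 7-joint arm with a two-finger parallel gripper is mounted at the origin on the work surface. World frame = base frame: x ahead of the robot, y to its left, z up, the work surface at z = 0. Lengths are in m, angles in degrees, forces in N, time in s.
With the tool pointing down it reaches from about 0.425 to 0.875 m from the base axis. Payload 4.7 kg.
Tool frame: the origin (TCP) lies at the very end of the fingers, on their centre line; the grasp point (between the pads) lies 19 mm behind it; z points along the fingers, y is the direction in which the jaws open and shut (so a half turn about z gives the same grasp; the last joint's range is limited). The gripper opens to 87 mm and grips with 3 to 60 N. Pads are 19 mm wide; open, the fingers measure 117 mm over their backs; the gripper's body (75 mm by 190 mm) begins 51 mm behind the grasp point.
Start: joints at [-65.713, 18.392, -4.016, 83.108, 1.295, 78.541, -3.26], TCP at [0.259, 0.596, 0.223] pointing down, gripper open.
Joint ranges: [-163.93, 163.93], [-17.29, 119.83], [-79.2, 71.16], [3.27, 140.29], [-89.18, 269.18], [5.43, 117.66], [-154.24, 154.24]. Speed limits (degrees/s): [147.25, 147.25, 180, 180, 180, 180, 180].

## Interface

Orientations are given as [roll, pitch, yaw] about the fixed x, y, z axes, in that order (R = Rz(yaw) Ry(pitch) Rx(roll)).
In Python, from cell import * gives the robot as it stands.
- The arm moves only by the tool drive_tool, never from a script. Its argument "moves" is text: rows parted by semicolons, each of 5 numbers parted by spaces: the shift along the tool's x, y, z in m, then the turn about the tool's z in degrees, then the gripper's target within -1 to 1 (fully open at 1, half-way at 0, shut at -1). In form: x y z yaw fingers; .... A call has exactly 8 rows; each row is the pose to reach, as a shift and turn from the pose commanded when the call began, along the tool's axes at that moment; what a row does not reach only later rows make up. A row lasts 1/10 s, in which the tool goes at most 50 mm and 8.59 degrees, less where a joint would pass 70% of its speed; a pose out of reach is approached as far as the arm can. A call with a gripper value outside its range is refused whole. The fingers move at their own pace and stop on an object; "grip_force" is the grip in N (left out, the last holds). Time passes only in rows, so rows that repeat a pose let the fingers close, or fill a call up. It gives the time, the measured TCP pose, the force and the opening at its end, in the units of the state.
- get_obs(): the state, without advancing time (a new reading comes with each control period).
- read_camera(name): name is "scene" or "top" or "wrist"; returns (picture, depth): 480x640x3 uint8, red, green, blue; 480x640 float32, m along the optical axis (not along the pixel's ray), 0 where there is no reading.
- calibration(name): a dict with "intrinsics" (3x3 intrinsics, pixels), "cam_to_world" (4x4, takes a point from camera to world coordinates); the wrist camera has in their place "T_tool_cam" (4x4, takes a point from camera to tool coordinates, whose origin is the TCP and whose axes are the flange's). Camera axes: x right, y up, looking along -z (the intrinsics and any distortion apply to the point x, -y, -z); pixel columns grow to the right and rows downward; lengths in m; the calibration is good to about 2 mm. A picture is of the moment at which its call begins: read the wrist's pose just before it. calibration takes no time and is no camera call.
- sign_off(): hands the job in, once; it reports no verdict.
Trained networks look in the newest picture that a camera, given by its name, has taken for a name from the list of things; names that differ only in an ending like _2 or _b are one class to them, and where a whole thing is asked for, a point or a joint stands for the part that bears it (a point fixed in the world has none). Each returns a list of dicts, best first, with "conf" (0 to 1); they miss things now and then, are a little off and sometimes report something else, mostly with a low value. They report only what shows in the picture. A call takes as long as a camera call. They do not tell look-alikes from the thing itself.
- search_frame(camera, name): "uv" ([column, row] in pixels, amid what is visible of it).
- pinpoint(camera, name): "uv" ([column, row] in pixels: a listed point, or the origin of a listed thing).
The state is a dict: "time_s": time; "qpos": joint angles; "joint_velocities": joint speeds; "effort": joint torques, N m; "tool_pos": TCP position; "tool_rot": TCP orientation; "force": force on the tool from outside, world axes, zero at the start; "wrist_torque": the same for the moment, N m; "grip_width": finger opening in m.
Only numpy, scipy, OpenCV 4.12 (cv2) and the standard library are available. Lean on these libraries where they do the work, as an engineer would, in place of code of your own. Each camera call takes 0.05 s, during which the arm holds its last target. There are 200 camera calls.

## Task

The trolley lies wheels-up on the bench and its near wheel (the one closer to the robot) still has its axle sticking out. First push that axle fully home, until its head meets the fork, then take the R-clip from the wooden stand and push its straight leg through the slanting cross hole at the axle's other end until the bow has sprung over the axle, as on the finished far wheel, and let go. Leave the T-handled pin in the stand, and do not disturb the tin and the wrench.

Things in the scene. Friction and masses are not known exactly. Their poses are not given: they have to be found in the camera images.
- trolley: Trolley fixed upside down: plywood deck 18 mm thick, x -80..320, y -110..110 mm; wheels 76 mm dia. at x = 0 (the task's) and 210 (finished). Origin on the bench below the near wheel's centre; x to the far wheel, z up, y along the axles to their heads. Axles 85 mm, wheel tops 123, fork cheeks 103 mm high. Cheeks' outer faces at y = +-20; a 32 mm bush reaches from there to y = -42.
- axle (a joint): How far the near axle still sticks out, m: 0 = home, head against the fork; up to 0.045 drawn out to trolley +y. Slides with about 4 N of friction, stays where left, is keyed and does not turn. Until it is home the cross hole is inside the bush.
- axle_head (a point): Centre of the outer face of the near axle's head, a steel cylinder 36 mm in diameter, 18 mm thick. Its y axis points outward along the axle (trolley +y): push along -y. With the axle home the face is at trolley y = +38 mm.
- axle_hole (a point): Centre of the 9.4 mm cross hole in the near axle (22 mm thick steel); with the axle home at trolley x 0, y -54, height 85 mm, the axle's tip 16 mm farther to -y. z: the hole's axis, up out of its upper mouth, 35 degrees from vertical, leaning to trolley -x (to the robot). y: along the axle to its head.
- rack: Open wooden stand 140 (x) x 70 (y, its foot) mm, fixed: two rails along x, tops 95 mm high, with a 10 mm slot between them (32 mm over both, 16 mm deep), legs hanging free below. Origin under its centre, x roughly away from the robot. The R-clip hangs at x = -34 or +34 mm, bow leg to +x, its coil on the rails, coil faces to +-y; the T-handled pin hangs at the other place.
- clip: R-clip of 6 mm steel wire, 115 mm long, 60 g. Origin: centre of its coil (34 mm dia., 14 mm thick along y, gripped by its flat +-y faces), in the rack 112 mm above the bench. z: from legs to coil; x: from straight leg to bow leg. Straight leg along -z at x = -14 mm, tip at z = -98; the bow leg ends at z = -80. On the axle the y axes are parallel, the bow on either side.
- clip_seat (a point): Point on the clip's straight leg at x -14, y 0, z -50 mm of clip (same axes), opposite the bow's hollow; fully on, it is at the hole's centre, and the coil's centre is 50 mm up the hole's axis from there. Springing over takes about 5 to 10 N along the leg; then the bow stops the clip.
- clip_bow (a joint): How far the clip's bow leg is spread, in rad about the coil: 0 at rest, about 0.09 when riding over the axle, back near 0 once it has sprung over.
- tpin: A T-handled pin, not to be used: a steel bar 14 mm thick and 44 mm long lying on the rails along x, and below its middle a straight 8 mm shank, 74 mm long. Origin: centre of the bar, 102 mm above the bench.
- tin: Closed grey metal tin, 72 mm diameter, 85 mm high, standing on the bench to the right. Origin under its centre.
- wrench: Steel wrench 190 mm long lying on the bench to the left. Origin under its middle, x along it.
Not all that is in view belongs to the job. What is shaped like the clip but green or red is not meant.

How it is judged:
By the outcome, as a careful person would: the job done as asked, in the order asked, and still so for the second after the job is handed in, with the robot touching nothing.
It also fails if it takes over 58 s, if anything falls off the work surface, if the arm or the gripper's body presses on something with over 40 N, if the wrist force passes 120 N, or if a joint passes its speed limit or range.

## Working session

There is one attempt and no reset: what is moved stays moved. The work goes in short steps, Python scripts to look and compute and a tool call to move; the robot and the scene stay as the last step left them, time stands still between calls to the robot, and variables do not carry over. Pictures are saved under pics/ and viewed, about 8 in all and at most 12, crops included, and the job is handed in when it is done.

Besides the shell and the picture viewer there is one more tool, called after "Request:" as name(argument=value, ...), one argument or row to a line, values as JSON. drive_tool: Moves the arm, as the interface text tells. Its arguments: {"type":"object","properties":{"moves":{"type":"string"},"grip_force":{"type":"number"}},"required":["moves"]}

```bash
mkdir -p pics; ls; cat > h.py <<'E'
import numpy as np, cv2
from scipy.spatial.transform import Rotation as R
from cell import *
def T_wc(cam,obs=None):
    c=calibration(cam)
    if 'cam_to_world' in c: return np.array(c['intrinsics']),np.array(c['cam_to_world']),c
    T=np.eye(4);T[:3,:3]=R.from_euler('xyz',obs['tool_rot'],degrees=True).as_matrix();T[:3,3]=obs['tool_pos']
    return np.array(c['intrinsics']),T@np.array(c['T_tool_cam']),c
def ray(K,T,uv):
    d=np.array([(uv[0]-K[0,2])/K[0,0],-(uv[1]-K[1,2])/K[1,1],-1.0]);return T[:3,3],T[:3,:3]@d
def atz(K,T,uv,z):
    o,d=ray(K,T,uv);return o+d*(z-o[2])/d[2]
def dep(K,T,uv,D):
    o,d=ray(K,T,uv);u,v=int(round(uv[0])),int(round(uv[1]));p=D[max(0,v-2):v+3,max(0,u-2):u+3];p=p[p>0]
    return o+d*np.median(p) if p.size else None
def save(n,im): cv2.imwrite('pics/'+n,im[:,:,::-1])
E
python3 - <<'E'
from h import *
np.set_printoptions(precision=4,suppress=True)
o=get_obs();print(o['tool_pos'],o['tool_rot'],o['force'],o['grip_width'])
for cam in ['top','scene']:
    K,T,c=T_wc(cam,o);print(cam,K,T,[k for k in c])
    im,D=read_camera(cam);save(cam+'1.png',im)
    for n in ['trolley','axle_head','axle_hole','rack','clip','clip_seat','tpin','tin','wrench']:
        r=pinpoint(cam,n)[:3]
        for x in r: print(n,np.round(x['uv'],1),round(x['conf'],2),dep(K,T,x['uv'],D))
print(calibration('wrist'))
E
```

```text
pics
[0.2588 0.5956 0.2215] [-179.8898    0.0054  156.5195] [-0.2302 -0.6897  0.1518] 0.08693957891940615
top [[516.2382   0.     324.86  ]
 [  0.     516.2382 239.1742]
 [  0.       0.       1.    ]] [[ 0.0074  0.9911 -0.1327  0.388 ]
 [-0.9998  0.0048 -0.02    0.0024]
 [-0.0192  0.1329  0.991   1.2458]
 [ 0.      0.      0.      1.    ]] ['intrinsics', 'cam_to_world']
trolley [277.8 224.2] 0.88 [0.5719 0.1296 0.1191]
axle_head [249.7 216.6] 0.83 [0.5916 0.1952 0.1032]
rack [430.2 277.2] 0.8 [ 0.4582 -0.209   0.094 ]
clip [346.5 305.1] 0.84 [ 0.396  -0.0254  0.0013]
clip [425.7 203. ] 0.53 [ 0.6278 -0.2037  0.0855]
clip [502.6 225.7] 0.5 [ 0.5899 -0.4037  0.0004]
clip_seat [492.9 248.6] 0.86 [ 0.5339 -0.3784  0.    ]
clip_seat [358.2 283.5] 0.72 [ 0.4475 -0.0533  0.0049]
tpin [434.6 292.1] 0.68 [ 0.425  -0.2161  0.1044]
tin [423.8 203.1] 0.68 [ 0.6277 -0.1995  0.0847]
tin [278.4 227.4] 0.34 [0.5654 0.1286 0.1146]
wrench [154.1 240.5] 0.84 [0.5486 0.4432 0.0075]
scene [[490.2254   0.     315.9259]
 [  0.     490.2254 238.6342]
 [  0.       0.       1.    ]] [[-0.2654 -0.6174  0.7405 
[... 494 characters left out ...]
0.0114]
clip_seat [147.9 241.9] 0.7 [ 0.5456 -0.3751  0.0057]
clip_seat [213.8 220.1] 0.68 [ 0.4853 -0.2306  0.0562]
clip_seat [293.5 241.9] 0.58 [ 0.4495 -0.0523  0.0039]
tpin [230.1 192.9] 0.43 [ 0.4291 -0.2099  0.0981]
tin [187.4 286. ] 0.8 [ 0.6738 -0.2055  0.034 ]
wrench [518.3 320.9] 0.76 [0.5587 0.4449 0.0072]
wrench [187.2 289.1] 0.58 [ 0.675  -0.2067  0.0259]
{'intrinsics': array([[358.2424,   0.    , 327.0949],
       [  0.    , 358.2424, 247.1238],
       [  0.    ,   0.    ,   1.    ]]), 'T_tool_cam': array([[-0.    ,  0.9597,  0.2809,  0.0761],
       [ 1.    , -0.0002,  0.0007,  0.0001],
       [ 0.0008,  0.2809, -0.9597, -0.1617],
       [ 0.    ,  0.    ,  0.    ,  1.    ]])}
```

View pics/top1.png

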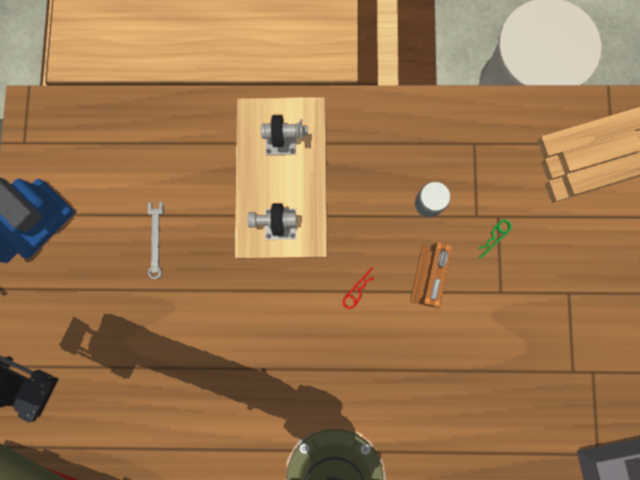

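View pics/scene1.png

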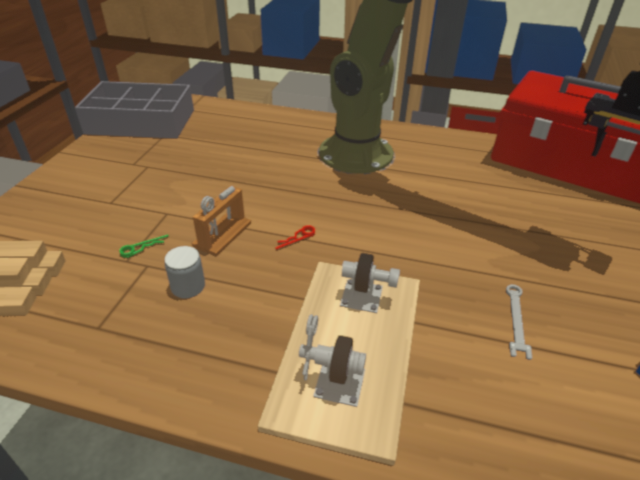

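The top view shows the near axle sticking out to the left (head at 252,219) and the far wheel finished with its clip. The rack is at (435,275), with a grey clip ring at its far end and the T-bar at its near end, and the tin is just beyond. The red and green clips on the bench are decoys. Next I'll fit the deck and rack from depth.

```bash
python3 - <<'E'
from h import *
np.set_printoptions(precision=4,suppress=True)
K,T,c=T_wc('top');im,D=read_camera('top')
v,u=np.mgrid[0:480,0:640]
d=np.stack([(u-K[0,2])/K[0,0],-(v-K[1,2])/K[1,1],-np.ones_like(u,float)],-1)
P=(d*D[...,None])@T[:3,:3].T+T[:3,3]
def sel(x0,x1,y0,y1,z0,z1): return P[(P[...,0]>x0)&(P[...,0]<x1)&(P[...,1]>y0)&(P[...,1]<y1)&(P[...,2]>z0)&(P[...,2]<z1)]
q=sel(.4,1,-.05,.3,.01,.026);print('deck z',np.median(q[:,2]));print(cv2.minAreaRect((q[:,:2]*1000).astype(np.float32)))
q=sel(.4,.65,-.05,.3,.112,.13);print('wheel',q.mean(0),len(q))
q=sel(.7,.9,-.05,.3,.112,.13);print('farwheel/clip',np.median(q,0),len(q))
q=sel(.5,.65,.168,.3,.07,.13);print('head',q.min(0),q.max(0),len(q))
q=sel(.35,.58,-.3,-.12,.085,.1);print('rack',q.mean(0),cv2.minAreaRect((q[:,:2]*1000).astype(np.float32)))
q=sel(.35,.58,-.3,-.12,.112,.16);print('clip',q.mean(0),q.min(0),q.max(0),len(q), cv2.minAreaRect((q[:,:2]*1000).astype(np.float32)))
q=sel(.55,.75,-.3,-.12,.08,.09);print('tin',q.mean(0),q.min(0),q.max(0))
E
```

```text
deck z 0.018420863387983655
((653.3040161132812, 103.56342315673828), (514.5601196289062, 288.1263732910156), 1.9813780784606934)
wheel [0.5871 0.1347 0.1192] 275
farwheel/clip [0.7924 0.1378 0.1203] 281
head [0.5695 0.168  0.0766] [0.605  0.2026 0.1097] 210
rack [ 0.465  -0.2228  0.0944] ((465.4073486328125, -224.58755493164062), (32.834896087646484, 139.75418090820312), 77.06993865966797)
clip [ 0.4965 -0.2316  0.1236] [ 0.4206 -0.2412  0.1122] [ 0.5144 -0.211   0.131 ] 89 ((466.8618469238281, -225.22076416015625), (14.153857231140137, 96.50695037841797), 77.04393005371094)
tin [ 0.644  -0.2243  0.085 ] [ 0.6102 -0.2576  0.0801] [ 0.6755 -0.1914  0.0897]
```

Request:
drive_tool(
  moves="-0.435 -0.178 0 -23.5 -1; -0.435 -0.178 0 -23.5 -1; -0.435 -0.178 0 -23.5 -1; -0.435 -0.178 0 -23.5 -1; -0.435 -0.178 0 -23.5 -1; -0.435 -0.178 0 -23.5 -1; -0.435 -0.178 0 -23.5 -1; -0.435 -0.178 0 -23.5 -1",
  grip_force=40,
)

```text
time_s: 1.85
tool_pos: [0.5376, 0.3101, 0.223]
tool_rot: [180.0, 0.0, -180.0]
force: [0.4, 1.0, 0.2]
grip_width: 0.031
```

Request:
drive_tool(
  moves="0 0 0 0 -1; 0 0 0 0 -1; 0 0 0 0 -1; 0 0 0 0 -1; 0 0 0 0 -1; 0 0 0 0 -1; 0 0 0 0 -1; 0 0 0 0 -1",
)

```text
time_s: 2.65
tool_pos: [0.5363, 0.3118, 0.2226]
tool_rot: [180.0, 0.0, -180.0]
force: [-0.3, -0.4, -0.5]
grip_width: 0.0003
```

```bash
cat >> h.py <<'E'
def cloud(cam):
    o=get_obs();K,T,c=T_wc(cam,o);im,D=read_camera(cam);v,u=np.mgrid[0:480,0:640]
    d=np.stack([(u-K[0,2])/K[0,0],-(v-K[1,2])/K[1,1],-np.ones_like(u,float)],-1)
    P=(d*D[...,None])@T[:3,:3].T+T[:3,3];P[D<=0]=np.nan
    return o,K,T,im,D,P
def sel(P,x0,x1,y0,y1,z0,z1): return P[(P[...,0]>x0)&(P[...,0]<x1)&(P[...,1]>y0)&(P[...,1]<y1)&(P[...,2]>z0)&(P[...,2]<z1)]
E
python3 - <<'E'
from h import *
np.set_printoptions(precision=4,suppress=True)
o,K,T,im,D,P=cloud('wrist');save('w1.png',im)
for n in ['axle_head','trolley']:
    for x in pinpoint('wrist',n)[:3]: print(n,x['uv'],x['conf'],dep(K,T,x['uv'],D))
q=sel(P,.5,.65,.1,.16,.117,.13);print('wheel',q.mean(0),q.min(0),q.max(0),len(q))
q=sel(P,.5,.65,.17,.3,.07,.13);print('head',q.min(0),q.max(0),len(q)); q=q[q[:,2]>.1];print(q.mean(0),q.min(0),q.max(0))
o,K,T,im,D,P=cloud('top')
q=sel(P,.45,.95,-.02,.28,.012,.025)
for x in np.arange(.55,.88,.03):
    s=q[abs(q[:,0]-x)<.004]; print(round(x,2),s[:,1].min(),s[:,1].max())
print(np.percentile(q[:,0],[.3,99.7]))
E
```

```text
axle_head [201.8, 285.9] 0.82 [0.5831 0.1996 0.0876]
trolley [169.2, 260.9] 0.65 [0.5743 0.1531 0.0439]
wheel [0.5867 0.1349 0.1208] [0.5666 0.1202 0.117 ] [0.6077 0.1471 0.1244] 1435
head [0.5694 0.17   0.0703] [0.6023 0.2007 0.1044] 1319
[0.587  0.1918 0.1018] [0.577  0.1825 0.1   ] [0.5985 0.2003 0.1044]
0.55 0.02670572005463792 0.24407713357390323
0.58 0.02694557504406087 0.24502131377521172
0.61 0.027155250022940735 0.24588363744344982
0.64 0.02739798523325145 0.24645225404476975
0.67 0.02763247863302535 0.24466689814619688
0.7 0.02786795522218666 0.24644524360042006
0.73 0.03049065780512516 0.24715163271281293
0.76 0.030723929862210876 0.24816366211316995
0.79 0.03093792854412354 0.24949907265316534
0.82 0.031140050209392214 0.24925418457644172
0.85 0.03142372676544394 0.2504464282816749
[0.5089 0.9067]
```

View pics/w1.png

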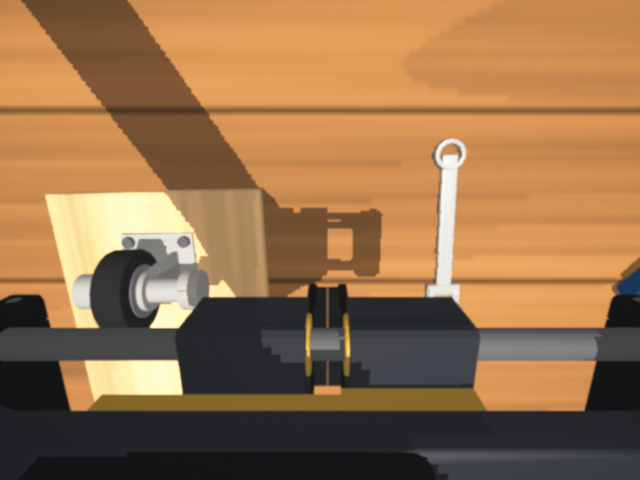

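The wrist view shows the near wheel with its head at about (200,288), protruding roughly 27 mm. The wrench is clear at (450,220). The trolley origin comes out at about (0.5875, 0.1353) with 1° yaw. I'll descend beside the head and push.

Request:
drive_tool(
  moves="-0.051 -0.062 0 -1 -1; -0.051 -0.062 0.03 -1 -1; -0.051 -0.062 0.08 -1 -1; -0.051 -0.062 0.13 -1 -1; -0.051 -0.062 0.15 -1 -1; -0.051 -0.062 0.15 -1 -1; -0.051 -0.062 0.15 -1 -1; -0.051 -0.062 0.15 -1 -1",
)

```text
time_s: 3.65
tool_pos: [0.5891, 0.2505, 0.0751]
tool_rot: [179.9, 0.2, -179.0]
force: [0.2, 0.2, 0.5]
grip_width: 0.0003
```

Request:
drive_tool(
  moves="0 -0.012 0 0 -1; 0 -0.02 0 0 -1; 0 -0.026 0 0 -1; 0 -0.032 0 0 -1; 0 -0.038 0 0 -1; 0 -0.044 0 0 -1; 0 -0.05 0 0 -1; 0 -0.05 0 0 -1",
)

```text
time_s: 4.45
tool_pos: [0.5884, 0.1995, 0.0728]
tool_rot: [180.0, 0.0, -179.0]
force: [0.0, 1.6, 0.9]
grip_width: 0.0002
```

Request:
drive_tool(
  moves="0 -0.002 0 0 -1; 0 -0.004 0 0 -1; 0 -0.006 0 0 -1; 0 -0.008 0 0 -1; 0 -0.010 0 0 -1; 0 -0.011 0 0 -1; 0 -0.012 0 0 -1; 0 -0.012 0 0 -1",
)

```text
time_s: 5.25
tool_pos: [0.5886, 0.1874, 0.0727]
tool_rot: [-180.0, 0.0, -179.0]
force: [-0.0, 3.4, 2.8]
grip_width: 0.0002
```

Request:
drive_tool(
  moves="0 -0.001 0 0 -1; 0 -0.002 0 0 -1; 0 -0.003 0 0 -1; 0 -0.003 0 0 -1; 0 -0.003 0 0 -1; 0 -0.003 0 0 -1; 0 -0.003 0 0 -1; 0 -0.003 0 0 -1",
)

```text
time_s: 6.05
tool_pos: [0.5886, 0.1845, 0.0726]
tool_rot: [-180.0, 0.0, -179.0]
force: [-0.7, 2.4, 2.3]
grip_width: 0.0003
```

Request:
drive_tool(
  moves="0 -0.001 0 0 -1; 0 -0.002 0 0 -1; 0 -0.003 0 0 -1; 0 -0.004 0 0 -1; 0 -0.005 0 0 -1; 0 -0.006 0 0 -1; 0 -0.006 0 0 -1; 0 -0.006 0 0 -1",
)

```text
time_s: 6.85
tool_pos: [0.5886, 0.1823, 0.0728]
tool_rot: [179.8, 0.1, -178.9]
force: [1.7, 10.1, 0.7]
grip_width: 0.0001
```

Request:
drive_tool(
  moves="0 -0.002 0 0 -1; 0 -0.004 0 0 -1; 0 -0.004 0 0 -1; 0 -0.004 0 0 -1; 0 0.004 0 0 -1; 0 0.025 0 0 -1; 0 0.025 0 0 -1; 0 0.025 0 0 -1",
)

```text
time_s: 7.65
tool_pos: [0.5878, 0.2018, 0.0718]
tool_rot: [-179.9, -0.1, -179.0]
force: [0.6, -1.1, 0.3]
grip_width: 0.0006
```

```bash
python3 - <<'E'
from h import *
np.set_printoptions(precision=4,suppress=True)
o,K,T,im,D,P=cloud('wrist')
q=sel(P,.5,.65,.16,.3,.07,.13);print('head',q.min(0),q.max(0),len(q))
o,K,T,im,D,P=cloud('scene');save('s2.png',cv2.resize(im[220:420,240:480],None,fx=3,fy=3,interpolation=cv2.INTER_CUBIC))
for x in pinpoint('scene','axle_head')[:3]+pinpoint('scene','axle_hole')[:3]: print(x['uv'],x['conf'],dep(K,T,x['uv'],D))
q=sel(P,.55,.62,.05,.12,.06,.11);print('tip side',q.min(0),q.max(0),len(q)); print(o['tool_pos'])
E
```

```text
head [0.5699 0.1601 0.07  ] [0.6002 0.2105 0.1296] 2913
[380.2, 278.4] 0.76 [0.6036 0.1699 0.0917]
[334.8, 267.4] 0.76 [0.5975 0.0798 0.0912]
[186.8, 286.7] 0.24 [ 0.6741 -0.2071  0.0318]
tip side [0.5779 0.0652 0.0606] [0.609  0.12   0.1051] 397
[0.5881 0.2012 0.072 ]
```

View pics/s2.png

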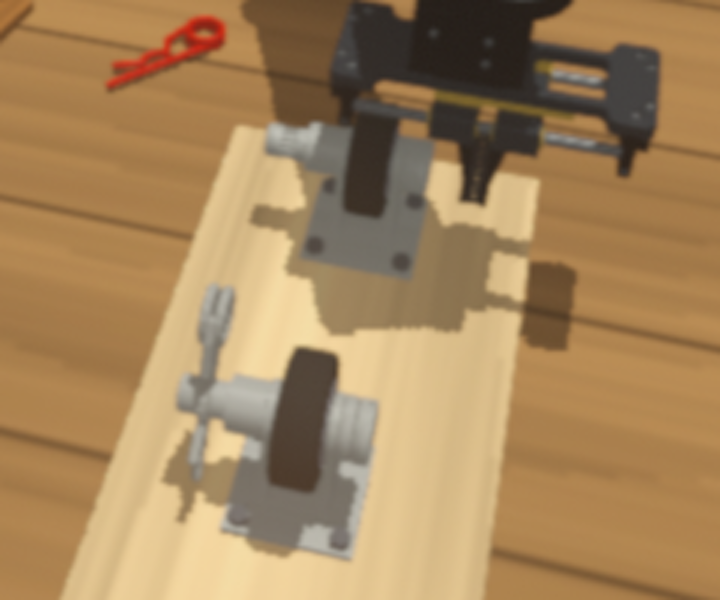

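The crop shows the axle drawn through: the head is against the fork and the tip emerges beyond the bush. The tip is at y=0.0652, where 0.0653 is expected for home, so the axle is home. Now I'll go to the rack.

Request:
drive_tool(
  moves="0 0.01 -0.05 0 0; 0 0.01 -0.10 0 0; 0 0.01 -0.135 0 0; 0.03 -0.05 -0.135 5 1; 0.097 -0.432 -0.135 14 1; 0.097 -0.432 -0.135 14 1; 0.097 -0.432 -0.135 14 1; 0.097 -0.432 -0.135 14 1",
)

```text
time_s: 8.65
tool_pos: [0.5322, -0.0315, 0.2078]
tool_rot: [180.0, 0.0, 167.0]
force: [1.8, -0.6, 0.3]
grip_width: 0.0566
```

Request:
drive_tool(
  moves="0.02 -0.22 0 0 1; 0.02 -0.22 0 0 1; 0.02 -0.22 0 0 1; 0.02 -0.22 0 0 1; 0.02 -0.22 0 0 1; 0.02 -0.22 0 0 1; 0.02 -0.22 0 0 1; 0.02 -0.22 0 0 1",
)

```text
time_s: 9.45
tool_pos: [0.4646, -0.2371, 0.2074]
tool_rot: [180.0, -0.0, 167.1]
force: [-0.2, -0.1, 0.2]
grip_width: 0.0867
```

```bash
python3 - <<'E'
from h import *
np.set_printoptions(precision=4,suppress=True)
o,K,T,im,D,P=cloud('wrist');save('w2.png',im);print(o['tool_pos'])
for n in ['clip','rack','tpin']:
    for x in pinpoint('wrist',n)[:2]: print(n,x['uv'],x['conf'],dep(K,T,x['uv'],D))
q=sel(P,.47,.53,-.26,-.2,.116,.16);print('clip',q.mean(0),q.min(0),q.max(0),len(q), cv2.minAreaRect((q[:,:2]*1000).astype(np.float32)))
q=sel(P,.35,.58,-.3,-.12,.090,.099);print('rack',cv2.minAreaRect((q[:,:2]*1000).astype(np.float32)))
E
```

```text
[ 0.4646 -0.2371  0.2074]
clip [339.9, 288.1] 0.88 [ 0.5029 -0.2354  0.1008]
clip [520.8, 112.9] 0.61 [ 0.4055 -0.0312 -0.0007]
rack [336.2, 216.6] 0.71 [ 0.4438 -0.2255  0.1065]
tpin [341.5, 197.2] 0.91 [ 0.4305 -0.2186  0.1065]
clip [ 0.4955 -0.2346  0.1249] [ 0.4822 -0.2445  0.116 ] [ 0.514  -0.2256  0.1298] 613 ((498.19061279296875, -235.0164031982422), (13.68078327178955, 31.324913024902344), 77.67578887939453)
rack ((466.4706726074219, -227.28314208984375), (31.662410736083984, 140.28842163085938), 76.82662200927734)
```

View pics/w2.png

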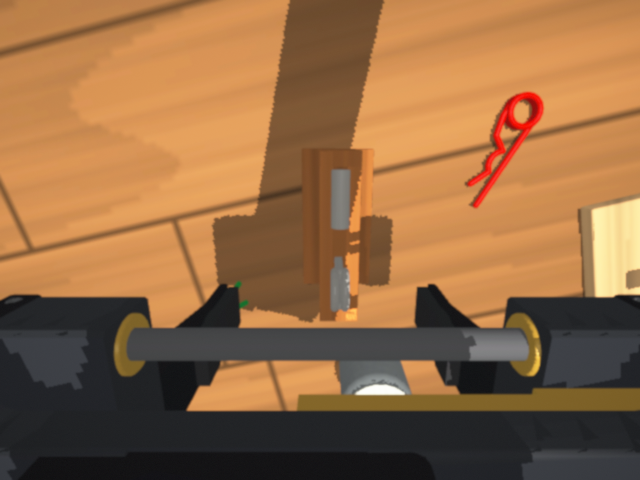

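The wrist view shows the rack with the T-bar at (341,197) and the clip coil at (340,288) below it. The tin top is at (375,385), clear of the fingers. The clip is at about (0.499, −0.2347), consistent with both rack fits. I'll descend and grip.

Request:
drive_tool(
  moves="-0.033 0.010 0.03 0 1; -0.033 0.010 0.06 0 1; -0.033 0.010 0.09 0 1; -0.033 0.010 0.108 0 1; -0.033 0.010 0.108 0 1; -0.033 0.010 0.108 0 1; -0.033 0.010 0.108 0 -0.8; -0.033 0.010 0.108 0 -1",
  grip_force=20,
)

```text
time_s: 10.45
tool_pos: [0.4996, -0.2365, 0.101]
tool_rot: [180.0, 0.2, 167.0]
force: [-0.1, 0.0, 0.1]
grip_width: 0.0778
```

Request:
drive_tool(
  moves="0 0 0 0 -1; 0 0 0 0 -1; 0 0 0 0 -1; 0 0 0 0 -1; 0 0 0 0 -1; 0 0 0 0 -1; 0 0 0 0 -1; 0 0 0 0 -1",
)

```text
time_s: 11.25
tool_pos: [0.4986, -0.2361, 0.0995]
tool_rot: [180.0, -0.0, 167.0]
force: [0.3, -0.5, -0.3]
grip_width: 0.015
```

Gripped: the opening reads 15 mm on the 14 mm coil. The tool can't tilt, so I'll pivot the clip by 35° in the grip, dragging its straight leg against the rack's far end. First I'll lift it and move past that end.

Request:
drive_tool(
  moves="0 0 -0.02 0 -1; 0 0 -0.05 0 -1; 0 0 -0.08 0 -1; 0 0 -0.095 0 -1; 0 0 -0.095 0 -1; -0.03 0 -0.095 0 -1; -0.063 0 -0.095 0 -1; -0.063 0 -0.095 0 -1",
)

```text
time_s: 12.05
tool_pos: [0.5623, -0.2493, 0.1914]
tool_rot: [-180.0, -0.1, 167.2]
force: [-0.3, 0.3, -0.3]
grip_width: 0.0138
```

```bash
python3 - <<'E'
from h import *
o,K,T,im,D,P=cloud('scene');print(o['tool_pos'],o['force'],o['grip_width'])
save('s3.png',cv2.resize(im[100:320,120:360],None,fx=3,fy=2.7,interpolation=cv2.INTER_CUBIC))
E
```

```text
[ 0.56229409 -0.24929063  0.19137642] [-0.32126666  0.25929682 -0.34266495] 0.013773234871876169
```

View pics/s3.png

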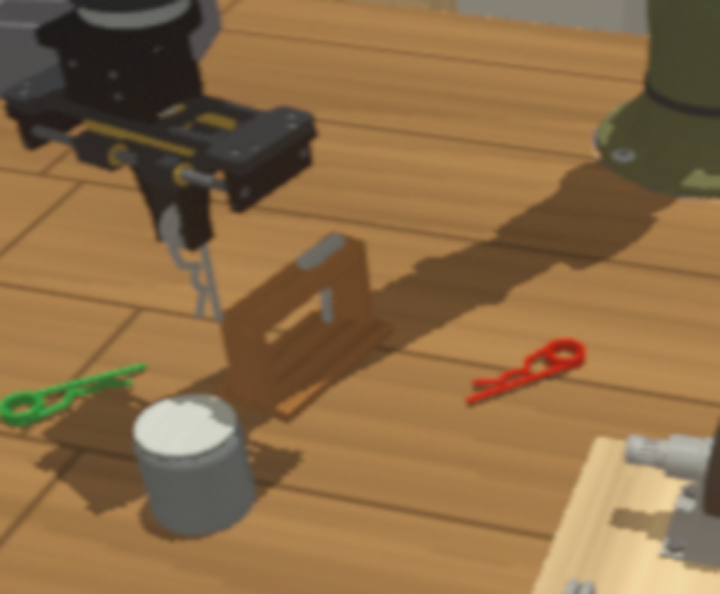

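The crop shows the clip hanging vertically, straight leg on the rack side and bow leg away. The solid rack end panel is next to it, with the tin clear in front. I'll lower the clip and drag.

Request:
drive_tool(
  moves="0 0 0.03 0 -1; 0 0 0.052 0 -1; 0 0 0.052 0 -1; 0.006 0 0.052 0 -1; 0.012 0 0.052 0 -1; 0.016 0 0.052 0 -1; 0.020 0 0.052 0 -1; 0.024 0 0.052 0 -1",
  grip_force=15,
)

```text
time_s: 12.9
tool_pos: [0.538, -0.2454, 0.1445]
tool_rot: [-180.0, 0.3, 167.0]
force: [3.1, -0.3, 2.6]
grip_width: 0.0137
```

Request:
drive_tool(
  moves="0.004 0 0 0 -1; 0.008 0 0 0 -1; 0.012 0 0 0 -1; 0.016 0 0 0 -1; 0.020 0 0 0 -1; 0.024 0 0 0 -1; 0.028 0 0 0 -1; 0.030 0 0 0 -1",
)

```text
time_s: 13.7
tool_pos: [0.5068, -0.238, 0.1424]
tool_rot: [180.0, -0.0, 167.0]
force: [2.5, -1.3, -0.6]
grip_width: 0.0142
```

Request:
drive_tool(
  moves="-0.010 0 0 0 -1; -0.02 0 -0.03 0 -1; -0.02 0 -0.06 0 -1; -0.02 0 -0.06 0 -1; -0.02 0 -0.06 0 -1; -0.02 0 -0.06 0 -1; -0.02 0 -0.06 0 -1; -0.02 0 -0.06 0 -1",
  grip_force=40,
)

```text
time_s: 14.5
tool_pos: [0.5262, -0.2424, 0.2015]
tool_rot: [180.0, -0.1, 167.0]
force: [0.3, -0.9, -1.2]
grip_width: 0.0137
```

```bash
cat > clipfit.py <<'E'
from h import *
np.set_printoptions(precision=1,suppress=True)
def fit(name):
    o,K,T,im,D,P=cloud('scene')
    t=np.array(o['tool_pos']);M=R.from_euler('xyz',o['tool_rot'],degrees=True).as_matrix()
    Q=((P-t)@M)*1000   # tool axes, mm ; forward=-x, up=-z
    f=-Q[...,0];y=Q[...,1];z=-Q[...,2]
    m=(abs(y)<14)&(f>-20)&(f<90)&(z<-2)&(z>-105)&(P[...,2]>.03)
    vs,us=np.nonzero(m);print(o['tool_pos'],m.sum())
    can=np.zeros((600,600,3),np.uint8)
    for a,b in zip(f[m],z[m]): cv2.circle(can,(int(100+4*a),int(100-4*b)),3,(255,255,255),-1)
    for k in range(0,600,80): cv2.line(can,(k,0),(k,600),(60,60,0),1);cv2.line(can,(0,k),(600,k),(60,60,0),1)
    v0,u0=int(vs.mean()),int(us.mean())
    cr=cv2.resize(im[max(0,v0-60):v0+60,max(0,u0-20-20):u0+40-20+20],(400,600),interpolation=cv2.INTER_CUBIC)
    save(name,np.hstack([can,cr])[:, :1000])
    return f[m],y[m],z[m]
if __name__=='__main__':
    import sys
    f,y,z=fit(sys.argv[1])
    for a in range(-5,-100,-8):
        s=(z<=a)&(z>a-8)
        if s.any(): print(a-4,np.sort(f[s])[::max(1,s.sum()//8)],'y',y[s].mean())
E
sed -i 's/save(name,.*/o2=np.hstack([can,cr]);save(name,cv2.resize(o2,(800,480)))/' clipfit.py
python3 clipfit.py s4.png
```

```text
[ 0.5 -0.2  0.2] 215
-9 [ 1.   3.9  5.2  6.1 24.6 27.  28.1 29.3] y 3.1261539006745718
-17 [ 1.3  5.5  7.5  8.5  9.7 12.6 22.3 24.5 27.3 27.9] y 2.7273122686285705
-25 [11.7 12.7 15.6 18.6 26.8 31.1 33.1 35.1] y 2.625921023110642
-33 [15.7 18.4 21.  21.8 23.2 35.  36.7 37.6 38.4] y 2.799304020839318
-41 [20.3 25.1 26.7 28.5 34.5 37.8 39.8 43.2 47. ] y 2.6507538085462343
-49 [25.2 30.3 32.1 34.6 35.1 48.8 50.1 53.  54.5 57.2] y 2.7895347950499825
-57 [33.7 35.7 36.2 36.8 36.9 37.2 38.  38.5 38.9 40.8 41.2 41.9 42.9 43.3] y 3.3222001790085045
-65 [37.7 39.4 41.  42.1 42.3 42.6 43.9 44.2 44.7 45.5 46.9 47.1 47.9 48.3
 51. ] y 3.036980875678794
-73 [44.9 47.1 47.5 48.  49.5 50. ] y 2.5268061595669846
```

View pics/s4.png

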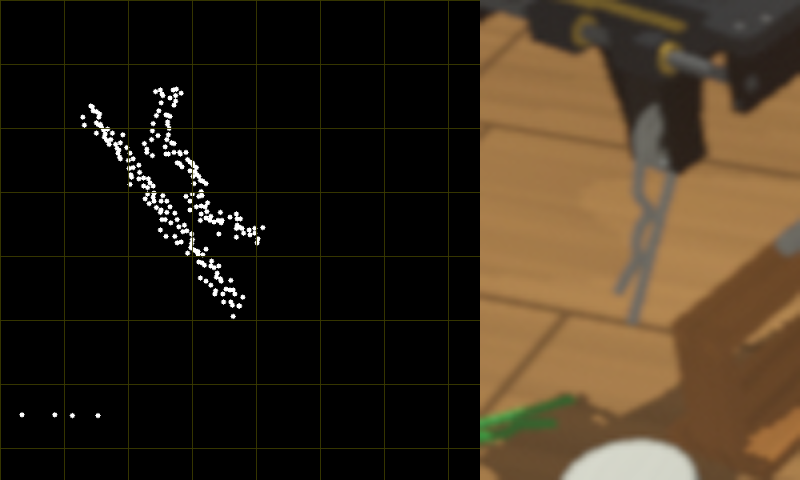

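The left half is the clip's depth points in tool axes and the right half is the scene crop. The straight leg runs from about (92,105) to (235,315), i.e. about 34° tilt with the tip forward, as wanted, and the bow leg is on the far/upper side. This matches the pivot model: tip at about +47 mm forward and −75 mm below the TCP. Now I'll carry it to the axle.

Request:
drive_tool(
  moves="0 0 -0.04 0 -1; 0.03 0.04 -0.04 -4 -1; 0.055 0.09 -0.04 -8 -1; 0.08 0.14 -0.04 -12 -1; 0.094 0.19 -0.04 -14 -1; 0.094 0.24 -0.04 -14 -1; 0.094 0.28 -0.04 -14 -1; 0.094 0.31 -0.04 -14 -1",
)

```text
time_s: 15.35
tool_pos: [0.5045, 0.0848, 0.2425]
tool_rot: [179.9, 0.0, -178.7]
force: [-0.2, -0.2, -1.1]
grip_width: 0.0136
```

Request:
drive_tool(
  moves="0 0 0.0 0 -1; 0 0 0.01 0 -1; 0 0 0.02 0 -1; 0 0 0.025 0 -1; 0 0 0.025 0 -1; 0 0 0.025 0 -1; 0 0 0.025 0 -1; 0 0 0.025 0 -1",
)

```text
time_s: 16.15
tool_pos: [0.5051, 0.0804, 0.218]
tool_rot: [180.0, 0.1, -179.0]
force: [0.2, 0.2, -0.5]
grip_width: 0.0138
```

```bash
python3 clipfit.py s5.png; python3 - <<'E'
from h import *
np.set_printoptions(precision=4,suppress=True)
o=get_obs();print(o['tool_pos'],o['tool_rot'],o['force'],o['grip_width'])
for cam in ['scene','top']:
    o,K,T,im,D,P=cloud(cam)
    for n in ['axle_hole','clip_seat']:
        for x in pinpoint(cam,n)[:2]:print(cam,n,x['uv'],x['conf'],dep(K,T,x['uv'],D),atz(K,T,x['uv'],.094))
    q=sel(P,.55,.63,.05,.092,.07,.11);print('axle tip',q.min(0),q.max(0),q[q[:,2]>.088].mean(0),len(q))
E
```

```text
[0.5 0.1 0.2] 147
-9 [ 1.9  3.   5.9  9.  27.2 27.7 27.7 28.7 28.9 30. ] y 1.9839924118108605
-17 [ 5.3  8.8 11.9 21.9 25.3 25.9 26.6 29.2] y 2.5488573310823304
-25 [11.4 17.5 25.7 29.2 31.4 32.2 32.8 35.5 35.8 36.  37.4] y 1.561706606745026
-33 [17.8 21.5 24.9 25.1 33.7 34.5 34.9 35.5 36.4 37.2 38.1 38.4 38.5 38.9
 39.1] y 2.0201143195802325
-41 [24.3 26.6 37.2 39.4 41.  43.  45.  47.  49.2] y 1.9374007432393827
-49 [32.5 34.1 44.6 51.3 51.9 52.7 53.1 55.5] y 2.324926454057443
-57 [36.6 40.2 40.6 41.4 44.1] y 3.1892705172774436
-65 [40.9 41.6 42.9 44.3 45.8 46.1 47.7 49.4 49.6] y 1.363106033711
-73 [45.9 47.7 47.7 48.4 50.1 50.5] y 1.9959852524553758
[0.5051 0.0805 0.218 ] [ 179.9846    0.0435 -178.9859] [-0.3002 -0.2792 -0.7413] 0.013896791931899983
scene axle_hole [334.6, 266.6] 0.54 [0.5961 0.079  0.0918] [0.5984 0.0795 0.094 ]
scene clip_seat [148.0, 240.2] 0.69 [ 0.5406 -0.3776  0.0063] [ 0.6281 -0.3066  0.094 ]
scene clip_seat [298.7, 242.6] 0.66 [ 0.4445 -0.0411  0.0003] [ 0.5492 -0.0082  0.094 ]
axle tip [0.5792 0.065  0.0778] [0.6016 0.0918 0.098 ] [0.5935 0.0785 0.0929] 146
top axle_hole [430.0, 276.7] 0.45 [ 0.4594 -0.2087  0.0935] [ 0.4593 -0.2086  0.094 ]
top clip_seat [357.4, 284.1] 0.86 [ 0.446  -0.0513  0.0071] [ 0.4419 -0.0475  0.094 ]
top clip_seat [492.8, 244.5] 0.63 [ 0.5431 -0.3767  0.0059] [ 0.5321 -0.3498  0.094 ]Traceback (most recent call last):
  File "<stdin>", line 8, in <module>
    return umr_minimum(a, axis, None, out, keepdims, initial, where)
ValueError: zero-size array to reduction operation minimum which has no identity
```

View pics/s5.png

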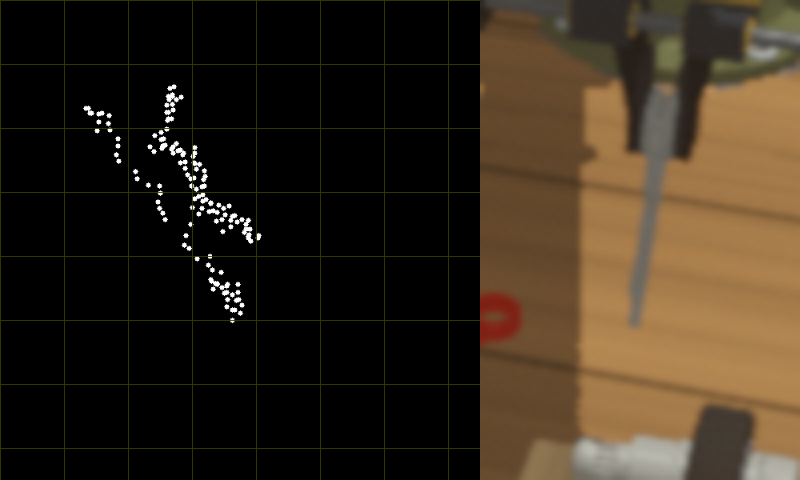

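```bash
python3 - <<'E'
from h import *
np.set_printoptions(precision=1,suppress=True,linewidth=200)
o,K,T,im,D,P=cloud('scene')
def proj(p):
    c=T[:3,:3].T@(np.array(p)-T[:3,3]);return np.array([K[0,2]+K[0,0]*c[0]/-c[2],K[1,2]-K[1,1]*c[1]/-c[2]])
S=cv2.cvtColor(im,cv2.COLOR_RGB2HSV)[...,1].astype(int)
tr=lambda y,z=.085,dx=0:[.5875-.0175*y+dx,.1353+y,z]
print('tip',proj(tr(-.070)),'hole',proj(tr(-.054)),'bush end',proj(tr(-.042)),'hole far surface',proj(tr(-.054,.094,.006)))
for v in range(258,276,2): print(v,S[v,318:350])
# leg: model vs image
t=np.array(o['tool_pos'])
for s in (70,80,90,96):
    f=(3.6-11.6+.559*s)/1000;z=(13.6-7.8-.829*s)/1000
    u=proj(t+[f,-.0175*f*0,z]);v=int(round(u[1]));print('leg s',s,u,S[v,int(u[0])-7:int(u[0])+9],'from col',int(u[0])-7)
E
```

```text
tip [328.6 265.3] hole [336.5 266.8] bush end [342.5 267.9] hole far surface [336.  265.4]
258 [140 143 140 138 138 140 141 141 140 138 140 142 144 143 142 142 143 141 141 142 142 144 140 142 140 142 143 141 143 141 140 143]
260 [138 138 136 138 140 140 139 139 139 139 138 130 124 125 128 131 135 138 141 140 141 139 140 141 136 119  99  94 101 111 118 128]
262 [124 116 114 115 118 119 125 125 130 126  95  47  24  20  24  33  51  71  83  89  93  92  88  88  78  47  25  20  22  24  27  29]
264 [113 109 109 107 109 110 111 110 107  96  56  26  16  15  14  15  15  18  19  20  19  18  17  17  16  16  15  15  16  16  16  16]
266 [110 108 109 108 110 108 108 107 107  90  46  22  18  17  15  17  16  18  16  18  16  15  15  14  16  17  16  16  15  15  15  15]
268 [109 109 108 108 110 109 108 107 104  86  49  25  21  18  18  19  19  19  18  18  18  18  17  17  18  17  17  17  15  17  17  16]
270 [109 108 110 110 109 107 107 106 106  90  59  34  27  26  25  24  21  21  20  20  23  21  23  22  20  19  19  18  17  16  16  16]
272 [108 109 109 108 109 108 109 109 109 108  99  91  82  77  71  66  61  57  47  42  37  32  27  26  22  22  24  23  23  21  22  20]
274 [108 109 108 107 108 108 109 108 109 108 109 107 108 107 107 108 109 106 106 101  96  92  80  56  34  29  29  27  26  26  26  26]
leg s 70 [344.1 218.6] [141 141 142 142 140 127  86  41  28  52 106 135 143 143 143 143] from col 337
leg s 80 [343.3 223.7] [140 141 139 139 139 129  94  46  28  47  96 131 139 141 141 141] from col 336
leg s 90 [342.4 228.8] [140 138 141 139 138 139 133 107  61  49  93 125 137 140 140 141] from col 335
leg s 96 [341.9 231.8] [142 143 141 140 140 141 139 128  92  51  69 114 136 139 140 139] from col 334
```

Request:
drive_tool(
  moves="-0.03 -0.001 -0.02 0 -1; -0.065 -0.001 -0.02 0 -1; -0.065 -0.001 -0.02 0 -1; -0.065 -0.001 -0.02 0 -1; -0.065 -0.001 -0.02 0 -1; -0.065 -0.001 -0.02 0 -1; -0.065 -0.001 -0.02 0 -1; -0.065 -0.001 -0.02 0 -1",
)

```text
time_s: 17.35
tool_pos: [0.5695, 0.0808, 0.2379]
tool_rot: [180.0, 0.0, -179.0]
force: [0.8, 0.4, -0.2]
grip_width: 0.0136
```

```bash
python3 - <<'E'
from h import *
np.set_printoptions(precision=4,suppress=True)
o,K,T,im,D,P=cloud('wrist');print(o['tool_pos'],o['tool_rot'])
def proj(p):
    c=T[:3,:3].T@(np.array(p)-T[:3,3]);return np.array([K[0,2]+K[0,0]*c[0]/-c[2],K[1,2]-K[1,1]*c[1]/-c[2]])
m=[.5884-.0063,.0813,.085+.009];print('model mouth',proj(m),'tip',proj([.5887,.0653,.085]),'coil plane y0 at TCP',proj(o['tool_pos']))
for x in pinpoint('wrist','axle_hole')[:3]:print(x['uv'],x['conf'],dep(K,T,x['uv'],D))
u,v=proj(m).astype(int)
save('w3.png',cv2.resize(im[v-50:v+100,u-90:u+110],None,fx=4,fy=4,interpolation=cv2.INTER_CUBIC));print('crop origin',u-90,v-50)
E
```

```text
[0.5695 0.0808 0.2379] [ 179.9772    0.0251 -178.9645]
model mouth [328.0281 246.3661] tip [310.4393 250.2321] coil plane y0 at TCP [327.8784 303.212 ]
[322.4, 250.9] 0.96 [0.5925 0.0762 0.074 ]
crop origin 238 196
```

View pics/w3.png

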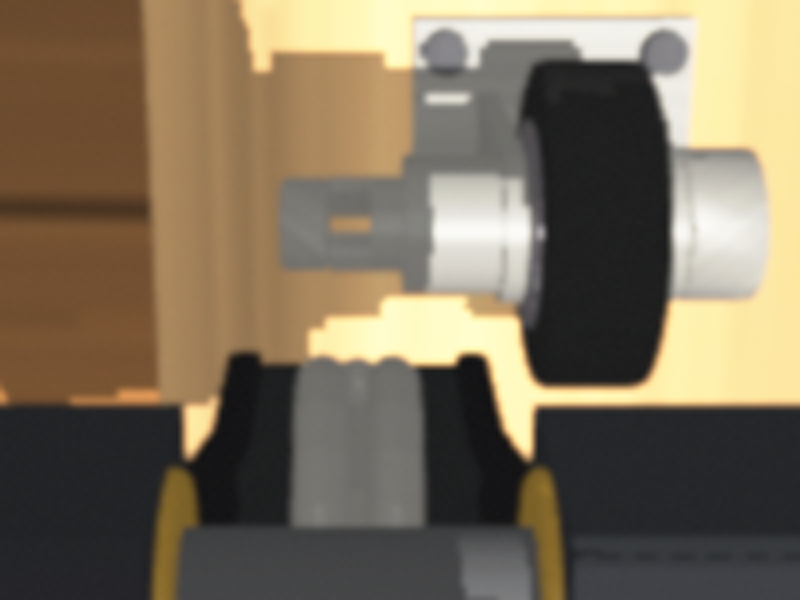

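The crop shows the axle with its cross hole at (352,225), bush from x≈405, and the clip coil held centrally (358). The hole is about 2 mm further to −y than the deck fit said, so I take the hole at (0.590, 0.079, 0.085). I'll line up short of the mouth.

Request:
drive_tool(
  moves="0.03 -0.002 0 0 -1; 0.05 -0.002 0 0 -1; 0.05 -0.002 0.02 0 -1; 0.045 -0.002 0.045 0 -1; 0.0405 -0.002 0.057 0 -1; 0.0405 -0.002 0.057 0 -1; 0.0405 -0.002 0.057 0 -1; 0.0405 -0.002 0.057 0 -1",
)

```text
time_s: 18.25
tool_pos: [0.5302, 0.0781, 0.1818]
tool_rot: [180.0, 0.1, -179.0]
force: [0.3, -0.4, -0.6]
grip_width: 0.0133
```

```bash
cat > near.py <<'E'
from h import *
import sys
np.set_printoptions(precision=1,suppress=True)
o,K,T,im,D,P=cloud('scene');t=np.array(o['tool_pos']);print(t*1000,o['force'],o['grip_width'])
def proj(p):
    c=T[:3,:3].T@(np.array(p)-T[:3,3]);return np.array([K[0,2]+K[0,0]*c[0]/-c[2],K[1,2]-K[1,1]*c[1]/-c[2]])
H=np.array([.590,.079,.085])
def leg(s): return t+[(3.6-11.6+.559*s)/1000,.0175*(-8+.559*s)/1000,(13.6-7.8-.829*s)/1000]
u0,v0=290,200
c=cv2.resize(im[v0:v0+100,u0:u0+100],(600,600),interpolation=cv2.INTER_CUBIC)
c2=c.copy()
def mk(p,col):
    q=(proj(p)-[u0,v0]+.5)*6;cv2.circle(c2,(int(q[0]),int(q[1])),3,col,-1)
for s in range(20,99,13): mk(leg(s),(255,0,0))
mk(leg(98),(255,255,0))
ax=np.array([-.574,-.01,.819])
for r in (-.011,0,.011,.024): mk(H+ax*r,(0,255,0))
mk(H-[0,.016,0],(0,0,255))
cv2.imwrite('pics/'+sys.argv[1],np.hstack([c[:,100:500],c2[:,100:500]])[:,:,::-1])
print('tip model',proj(leg(98)),'hole',proj(H))
E
python3 near.py s6.png
```

```text
[530.2  78.1 181.8] [ 0.3 -0.4 -0.6] 0.013329165239674985
tip model [337.1 254.7] hole [335.2 267.1]
```

View pics/s6.png

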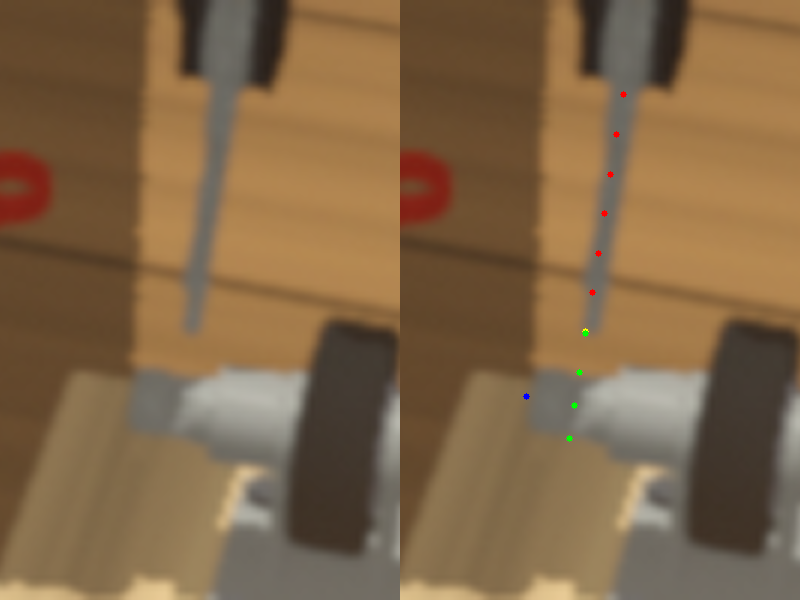

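The crop shows the clip's tip at (192,332) just above the axle end (130–185, 370–432). The model tip and hole axis match in height, and laterally the leg is at most 1 mm too far to +y. I'll shift −0.5 mm and start inserting along the hole axis.

Request:
drive_tool(
  moves="0 -0.0006 0 0 -1; -0.0017 -0.0006 0.0025 0 -1; -0.0034 -0.0006 0.0049 0 -1; -0.0057 -0.0006 0.0082 0 -1; -0.008 -0.0006 0.0115 0 -1; -0.0103 -0.0006 0.0147 0 -1; -0.0115 -0.0006 0.0164 0 -1; -0.0115 -0.0006 0.0164 0 -1",
)

```text
time_s: 19.1
tool_pos: [0.5404, 0.0774, 0.1632]
tool_rot: [-180.0, -0.1, -179.0]
force: [-1.4, -0.0, -3.3]
grip_width: 0.0135
```

Request:
drive_tool(
  moves="-0.0011 0 0.0016 0 -1; -0.0023 0 0.0033 0 -1; -0.0034 0 0.0049 0 -1; -0.0046 0 0.0066 0 -1; -0.0057 0 0.0082 0 -1; -0.0069 0 0.0098 0 -1; -0.0069 0 0.0098 0 -1; -0.0069 0 0.0098 0 -1",
)

```text
time_s: 19.9
tool_pos: [0.5475, 0.0777, 0.1538]
tool_rot: [-180.0, -0.0, -179.0]
force: [-2.8, 1.0, -4.3]
grip_width: 0.0135
```

```bash
python3 near.py s7.png; python3 -c "
from h import *
for i in range(3):
    o=get_obs();print(np.round(o['force'],1),np.round(o['wrist_torque'],2))"
```

```text
[547.5  77.7 153.8] [-2.8  1.  -4.3] 0.013486968305330499
tip model [334.3 270.9] hole [335.2 267.1]
[-3.3  0.1 -4.2] [ 0.11  1.15 -0.04]
[-3.3  0.1 -4.2] [ 0.11  1.15 -0.04]
[-3.3  0.1 -4.2] [ 0.11  1.15 -0.04]
```

View pics/s7.png

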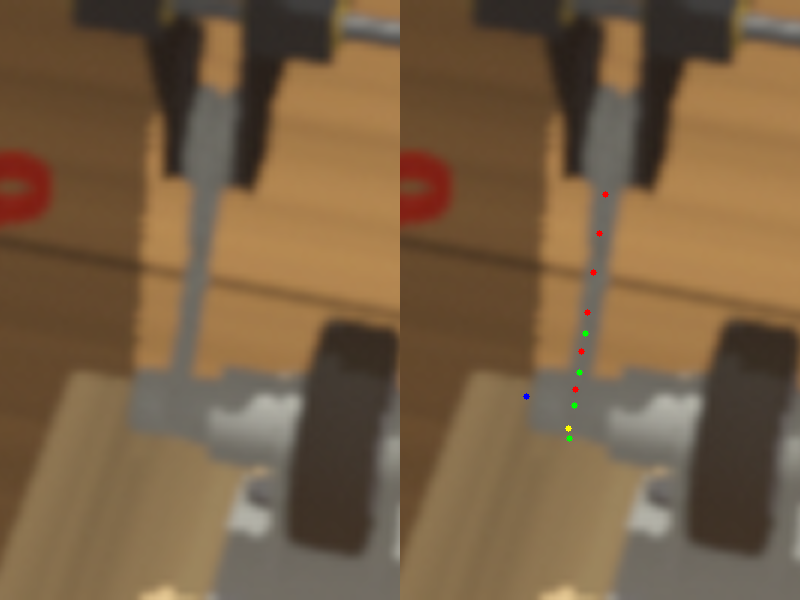

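Request:
drive_tool(
  moves="0.0005 0 0.001 0 -1; -0.0006 0 0.0028 0 -1; -0.0017 0 0.0045 0 -1; -0.0029 0 0.0061 0 -1; -0.0040 0 0.0077 0 -1; -0.0052 0 0.0094 0 -1; -0.0063 0 0.0110 0 -1; -0.0063 0 0.0110 0 -1",
)

```text
time_s: 20.75
tool_pos: [0.5546, 0.0778, 0.1431]
tool_rot: [-180.0, 0.0, -179.0]
force: [-2.6, 0.4, -2.8]
grip_width: 0.0139
```

```bash
python3 near.py s8.png; python3 - <<'E'
from h import *
np.set_printoptions(precision=1,suppress=True,linewidth=220)
o,K,T,im,D,P=cloud('scene');print(np.round(o['force'],1),np.round(o['wrist_torque'],2))
g=cv2.cvtColor(im,cv2.COLOR_RGB2HSV)[...,1].astype(int)
for v in range(266,284): print(v,g[v,310:345])
E
```

```text
[554.6  77.8 143.1] [-2.6  0.4 -2.8] 0.013857750959522623
tip model [333.3 277.3] hole [335.2 267.1]
[-1.8  0.3 -4.2] [0.  0.7 0. ]
266 [139 142 142 142 139 139 126 115 110 108 109 108 108 108 108 108 107  98  66  34  25  22  22  25  25  28  28  26  23  23  23  27  27  27  25]
267 [141 143 138 141 139 135 122 112 109 110 107 108 107 108 110 108 106  94  59  29  25  22  22  23  25  25  26  26  25  25  23  25  24  24  24]
268 [142 139 139 139 137 130 115 110 108 109 109 111 108 110 108 107 108  91  55  30  25  23  23  23  28  28  26  23  25  25  25  24  24  24  24]
269 [140 139 143 138 134 122 114 110 110 109 108 110 108 107 108 107 105  88  53  30  23  23  25  25  25  25  25  25  25  25  25  22  24  24  24]
270 [142 144 141 139 132 122 111 110 109 109 107 109 107 110 108 108 106  90  58  32  25  27  25  28  25  28  25  25  25  25  25  25  25  22  24]
271 [142 140 140 138 126 118 110 110 109 108 108 108 108 108 108 109 108 101  77  53  42  41  43  39  31  25  25  25  28  28  28  27  25  25  25]
272 [142 140 142 136 123 112 109 108 107 108 109 108 109 110 108 110 108 108  99  89  85  84
[... 959 characters left out ...]
108 108 108 109 108 110 110 109 110 108 110 110 110 109 108 110 109 106 105 104 106 108 107 108 107 105 106 103 104]
280 [137 123 113 109 107 109 109 109 107 109 108 110 111 110 109 110 110 110 109 108 109 109 108 107 109 108 109 108 107 108 107 106 105 103 104]
281 [131 118 111 108 109 108 108 108 109 109 108 109 110 110 108 111 110 111 111 110 108 108 109 109 108 108 109 107 105 107 107 106 104 104 104]
282 [128 115 110 107 107 109 110 108 108 108 109 110 111 110 110 108 110 109 108 108 110 109 109 109 107 109 106 108 108 107 106 105 104 104 103]
283 [123 112 109 109 108 107 109 108 108 108 108 110 110 110 110 108 108 109 108 107 107 108 109 108 108 107 107 107 106 105 106 104 104 102 101]
```

The pixels show the leg's tip emerging below the axle at (334.5, 277), where the model predicts, so it is through the hole. I'll press on over the bow.

Request:
drive_tool(
  moves="-0.0011 0 0.0016 0 -1; -0.0023 0 0.0033 0 -1; -0.0034 0 0.0049 0 -1; -0.0046 0 0.0066 0 -1; -0.0057 0 0.0082 0 -1; -0.0069 0 0.0098 0 -1; -0.008 0 0.0115 0 -1; -0.0092 0 0.0131 0 -1",
  grip_force=55,
)

```text
time_s: 21.65
tool_pos: [0.5637, 0.078, 0.1305]
tool_rot: [180.0, 0.0, -179.0]
force: [-3.3, 0.7, 0.7]
grip_width: 0.0138
```

Request:
drive_tool(
  moves="-0.0011 0 0.0016 0 -1; -0.0023 0 0.0033 0 -1; -0.0034 0 0.0049 0 -1; -0.0046 0 0.0066 0 -1; -0.0057 0 0.0082 0 -1; -0.0063 0 0.0092 0 -1; -0.0063 0 0.0092 0 -1; -0.0063 0 0.0092 0 -1",
)

```text
time_s: 22.45
tool_pos: [0.57, 0.078, 0.1211]
tool_rot: [180.0, 0.1, -179.0]
force: [-0.5, -0.1, -1.5]
grip_width: 0.0141
```

```bash
python3 near.py s9.png; python3 - <<'E'
from h import *
np.set_printoptions(precision=1,suppress=True,linewidth=220)
o,K,T,im,D,P=cloud('scene');print(np.round(o['force'],1),np.round(o['wrist_torque'],2))
H=np.array([.590,.079,.085]);Q=(P-H)*1000
m=(abs(Q[...,1]-1)<14)&(abs(Q[...,0])<70)&(Q[...,2]>-64)&(Q[...,2]<100)
f=Q[...,0][m];z=Q[...,2][m];u=-.574*f+.819*z;x=.819*f+.574*z
can=np.zeros((500,400),np.uint8)
for a,b in zip(x,u): cv2.circle(can,(int(200+4*a),int(300-4*b)),2,255,-1)
cv2.circle(can,(200,300),44,120,1)
cv2.imwrite('pics/c9.png',np.hstack([can,cv2.imread('pics/s9.png',0)[50:550,:400]]))
E
```

```text
[570.   78.  121.1] [-0.5 -0.1 -1.5] 0.014050113626654724
tip model [331.2 290.5] hole [335.2 267.1]
[ 0.2 -0.6 -0.7] [ 0.1  0.1 -0.1]
```

View pics/c9.png

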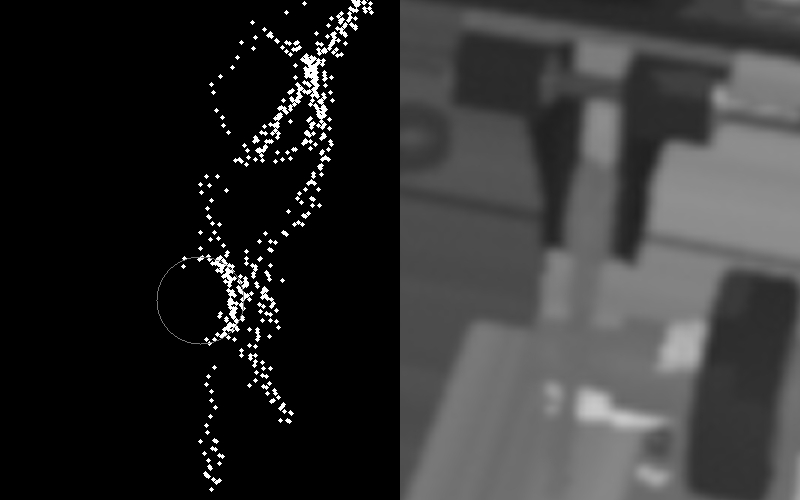

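The left plot is in hole axes: the straight leg passes through the axle circle with its tip 47 mm below (48 expected), the bow is wrapped around its right side, and the force is near zero. One gentle nudge to feel the stop, then I'll release.

Request:
drive_tool(
  moves="-0.0006 0 0.0008 0 -1; -0.0011 0 0.0016 0 -1; -0.0014 0 0.002 0 -1; -0.0014 0 0.002 0 -1; -0.0014 0 0.002 0 -1; -0.0014 0 0.002 0 -1; -0.0014 0 0.002 0 -1; -0.0014 0 0.002 0 -1",
)

```text
time_s: 23.35
tool_pos: [0.5711, 0.0781, 0.1192]
tool_rot: [180.0, 0.0, -179.0]
force: [0.2, -0.9, -0.1]
grip_width: 0.0134
```

Request:
drive_tool(
  moves="-0.0006 0 0.0008 0 -1; -0.0011 0 0.0016 0 -1; -0.0014 0 0.002 0 -1; -0.0014 0 0.002 0 -1; -0.0014 0 0.002 0 -1; -0.0014 0 0.002 0 -1; -0.0014 0 0.002 0 -1; -0.0014 0 0.002 0 -1",
)

```text
time_s: 24.15
tool_pos: [0.5721, 0.0783, 0.1184]
tool_rot: [180.0, -0.0, -179.0]
force: [-4.0, 0.3, 8.3]
grip_width: 0.0135
```

```bash
python3 - <<'E'
from h import *
np.set_printoptions(precision=1,suppress=True,linewidth=220)
o,K,T,im,D,P=cloud('scene');print(np.round(o['force'],1),np.round(o['wrist_torque'],2))
H=np.array([.590,.079,.085]);Q=(P-H)*1000
m=(abs(Q[...,1]-1)<14)&(abs(Q[...,0])<70)&(Q[...,2]>-64)&(Q[...,2]<100)
f=Q[...,0][m];z=Q[...,2][m];u=-.574*f+.819*z;x=.819*f+.574*z
for a in range(-56,28,4):
    s=(u>=a)&(u<a+4);print(a+2,np.sort(x[s])[::max(1,s.sum()//8)])
E
```

```text
[-4.   0.3  8.3] [-0.1  1.   0. ]
-54 []
-50 [1.7 5.5]
-46 [0.7 4.3 4.7 4.9 5.2]
-42 [2.  2.5 3.8 6.2 7.  7.1]
-38 [1.3 1.5 2.  3.1 5.5]
-34 [ 2.1  4.9 17.1 18.5 18.9 19.2 22.6 23.9]
-30 [-70.8  -0.1   2.1  16.4  17.8  18.9  19.1  21.5  24.4]
-26 [ 5.8 15.  17.1 17.3 17.5 19.3 19.7 23.1]
-22 [ 1.7 12.6 13.6 15.3 15.4 15.7 18.3 21. ]
-18 [ 0.7  5.5 12.9 14.  14.3 15.  15.5 15.6]
-14 [ 0.6 12.2 13.1 13.2 14.2 14.9]
-10 [ 1.1  1.8  2.9  3.7  4.2  5.6  6.7  7.7  8.3 15.1 15.5 15.6 17.4 19.  19.7]
-6 [ 4.5  5.6  7.2  8.1  8.3  8.5 12.3 18.  19.9]
-2 [ 6.7  8.1 10.  10.2 11.1 11.5 12.6 15.2 17.8]
2 [ 6.3  6.9  7.4  8.3  9.2 10.1 10.6 12.1 13.7 17.7 19.1]
6 [ 2.4  6.9  8.4  9.1  9.9 11.6 13.7 15.5]
10 [-4.7  0.6  2.3  3.5  3.9  6.6  6.9 15.4 18.6]
14 [ 0.2  0.3  2.2  2.9  3.7  8.6  9.1 18.8 23.3 23.7 25.9 26.1 27.1]
18 [ 2.9  3.5  4.   5.6 23.1 26.  26.7 27.4 27.7 29. ]
22 [ 1.8  5.4  5.9 24.1 26.4 26.5 27.  29.3 30.2]
26 [-0.6  1.6  1.6  5.  25.6 27.  27.8 28.  28.9 30.9]
```

The stop is felt at 9 N, and the bow's throat (narrowest at u=−14) is past the axle. I'll unload slightly, open partly to stay clear of the wheel, and rise.

Request:
drive_tool(
  moves="0.001 0 -0.0014 0 -1; 0.001 0 -0.0014 0 -0.3; 0.001 0 -0.0014 0 -0.3; 0.001 0 -0.0014 0 -0.3; 0.001 0 -0.0014 0 -0.3; 0.001 0 -0.0014 0 -0.3; 0.001 0 -0.0014 0 -0.3; 0.001 0 -0.0014 0 -0.3",
)

```text
time_s: 25.0
tool_pos: [0.5714, 0.0781, 0.1184]
tool_rot: [180.0, 0.0, -179.0]
force: [-0.1, -0.3, 0.4]
grip_width: 0.0305
```

Request:
drive_tool(
  moves="0 0 -0.01 0 -0.3; 0 0 -0.025 0 -0.3; 0 0 -0.05 0 -0.3; 0 0 -0.09 0 -0.3; 0 0 -0.12 0 -0.3; 0.08 0 -0.12 0 -0.3; 0.1 0 -0.12 0 -0.3; 0.1 0 -0.12 0 -0.3",
)

```text
time_s: 25.8
tool_pos: [0.4658, 0.0762, 0.239]
tool_rot: [179.9, -0.2, -178.9]
force: [1.4, 0.9, 0.2]
grip_width: 0.0304
```

```bash
python3 - <<'E'
from h import *
np.set_printoptions(precision=1,suppress=True,linewidth=220)
o,K,T,im,D,P=cloud('scene');print(o['time_s'],o['tool_pos'],np.round(o['force'],1),o['grip_width'])
H=np.array([.590,.079,.085]);Q=(P-H)*1000
m=(abs(Q[...,1]-1)<14)&(abs(Q[...,0])<70)&(Q[...,2]>-64)&(Q[...,2]<100)
f=Q[...,0][m];z=Q[...,2][m];u=-.574*f+.819*z;x=.819*f+.574*z
can=np.zeros((480,400,3),np.uint8)
for a,b in zip(x,u): cv2.circle(can,(int(150+4*a),int(280-4*b)),2,(255,255,255),-1)
cv2.circle(can,(150,280),44,(120,)*3,1)
save('f.png',np.hstack([can,cv2.resize(im[210:375,275:412],(400,480),interpolation=cv2.INTER_CUBIC)]))
o2,K2,T2,im2,D2,P2=cloud('top')
q=sel(P2,.55,.75,-.3,-.12,.08,.09);print('tin',q.mean(0)*1000)
r=pinpoint('top','wrench')[0];print('wrench',r['uv'])
q=sel(P2,.5,.65,.16,.3,.07,.1);print('head',q.max(0)*1000)
E
```

```text
25.8 [0.5 0.1 0.2] [1.4 0.9 0.2] 0.030390877695376784
tin [ 643.7 -224.3   85. ]Traceback (most recent call last):
  File "<stdin>", line 13, in <module>
IndexError: list index out of range
```

```bash
python3 - <<'E'
from h import *
np.set_printoptions(precision=1,suppress=True,linewidth=220)
o,K,T,im,D,P=cloud('scene')
H=np.array([.590,.079,.085]);Q=(P-H)*1000
m=(abs(Q[...,1]-1)<14)&(abs(Q[...,0])<90)&(Q[...,2]>-64)&(Q[...,2]<100)
f=Q[...,0][m];z=Q[...,2][m];u=-.574*f+.819*z;x=.819*f+.574*z
for a in range(-56,84,7):
    s=(u>=a)&(u<a+7);print(a+3.5,np.sort(x[s])[::max(1,s.sum()//8)])
for n in ('axle_head','clip_seat','clip','wrench'):
    for r in pinpoint('scene',n)[:4]:
        p=dep(K,T,r['uv'],D);print(n,np.round(r['uv']),r['conf'],p*1000)
q=sel(P,.5,.65,.15,.25,.07,.11);print('head',q.max(0)*1000)
q=sel(P,.5,.62,.05,.076,.07,.11);print('tip y',q.min(0)*1000)
E
```

```text
-52.5 [3.8]
-45.5 [0.7 1.6 3.9 4.  4.3 4.3 5.1 5.2 5.2 7.7]
-38.5 [0.8 2.1 3.3 3.9 4.8 6.6 6.7 7.1]
-31.5 [ 2.8  3.   4.3  4.8 17.5 19.5 20.  20.4 21.3 21.8 21.9 22.  22.3 23.3 23.7]
-24.5 [ 4.7  7.2 12.6 15.6 16.2 16.5 17.4 17.6 18.5 18.7 18.9 18.9 19.6 21.1 21.2]
-17.5 [ 2.7  3.7  5.1 12.1 12.9 13.8 15.1 15.6 15.8 15.9 16.4 16.4 16.5]
-10.5 [ 0.3  5.3  6.1  6.9  7.7 11.  14.  15.2 17.8]
-3.5 [ 6.5  8.1  8.9  9.4  9.9 10.9 11.7 14.4 16.8 20.1]
3.5 [ 5.2  6.8  8.5  9.1  9.7 10.4 12.1 13.6 16.5]
10.5 [-4.   1.8  3.6  5.1  6.3  7.9 11.8 18.5]
17.5 [ 0.   0.9  2.9  3.6  9.4 24.4 25.7 25.9 26.4]
24.5 [-0.6  1.2  4.2 24.4 25.4 26.5 27.7 28.2 28.7]
31.5 [-1.3 12.2 20.5 22.8 26.9 27.7 29.2 30.3 32.5]
38.5 [ 0.4  6.6 25.  26.2 27.9 28.7 29.6 30.1 32.4]
45.5 [ 0.9  4.  28.1 28.5 28.7 29.  29.7 29.8 30.1 30.9]
52.5 [-0.7  2.4  6.9 25.9 26.9 27.3 28.5 28.9 29.9 32.2]
59.5 [ 6.   8.9 16.  20.6 22.5 24.1 24.9 26.7 28.2]
66.5 [11.5 13.8 16.1 16.7 23.4]
73.5 []
80.5 []
axle_head [378. 276.] 0.74 [602.9 164.7  94.9]
clip_seat [148. 240.] 0.83 [ 541.1 -375.9    6.8]
clip_seat [335. 269.] 0.79 [604.   80.9  92.6]
clip_seat [292. 241.] 0.56 [450.5 -54.3   7. ]
clip [306. 230.] 0.77 [396.6 -36.8   0.5]
clip [337. 243.] 0.66 [584.8  78.4 143.3]
clip [125. 256.] 0.58 [ 601.2 -400.9    4.7]
wrench [514. 320.] 0.91 [556.3 437.4   6.3]
head [608.8 173.  103.7]
tip y [582.5  65.   80.7]
```

Everything is in place after letting go: clip seat (335,269) coincides with the hole, the tip is about 50 mm below it, and the coil spans u≈31–67, so its centre is about 50 mm up. The head face is at y≈0.173 (home), and the tin and wrench are unmoved.

```bash
python3 -c "
from cell import *
print(sign_off())"
```

```text
the job is handed in; nothing more can be done
None
```

The axle is pushed home and the R-clip is on it with its bow sprung over the axle. I let go, backed the arm off and handed the job in at about 26 s.

- **Axle:** I pushed it with the closed fingers until it stopped at about 10 N. Afterwards the head face measured y ≈ 0.173 m and the axle tip 0.065 m, both as expected for home.
- **Clip:** The tool can't tilt, so I dragged the clip's straight leg against the fixed rack's far end until it sat about 34° over in the grip. I then pushed it along the hole's axis until the bow stopped it at about 9 N.
- **After letting go:** The clip stayed put. Its tip is about 50 mm beyond the hole (48 mm expected), its coil is centred about 50 mm up the axis, and the narrow part of the bow is past the axle.
- **Other things:** The tin reads the same position as at the start. The wrench was found within about 8 mm of its earlier reading, and the arm never went near it. I never touched the T-handled pin, but I did not measure it again at the end.

Some checks disagreed or failed:
- **Hole position:** The cameras differed by 2 to 3 mm on where the hole was; I used the close wrist view, and the leg went in at the first try.
- **Wrench in the top view:** The network missed the wrench in that camera at the end, so its last reading comes from the scene camera.
- **Final picture:** It could not be viewed because the picture limit was reached, so the last check rests on depth readings only.

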